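Complete the cell pile and hold the clamp arm level over the fixture

ROBOT

A 7-joint arm with a two-finger parallel gripper is mounted at the origin on a cart in front of the work surface, level with it; the furniture and walls round the work are solid. World frame = base frame: x ahead of the robot, y to its left, z up, the work surface at z = 0. Lengths are in mm, angles in rad, forces in N, time in s.
With the tool pointing down it reaches from about 425 to 950 mm from the base axis. Payload 4.7 kg.
Tool frame: the origin (TCP) lies on the centre line of the jaws, within the pads' length; the fingertips stand 17 mm ahead of it and the grasp point (between the pads) lies 2 mm behind it; z points along the fingers, y is the line along which they close (so a half turn about z gives the same grasp; the last joint's range is limited). The gripper opens to 85 mm and grips with 20 to 120 N. Pads are 22 mm wide; open, the fingers measure 114 mm over their backs; the gripper's body (76 mm by 85 mm) begins 54 mm behind the grasp point. The pads swing forward as they close: fully open they stand 13 mm farther back than shut.
Start: joints at [1.086, 0.469, -0.049, 1.532, 0.024, 1.141, -0.082], TCP at [297.167, -606.084, 248.335] pointing down, gripper open.
Joint ranges: [-2.59, 2.59], [-0.33, 1.99], [-1.39, 1.29], [0.1, 2.45], [-1.04, 4.18], [0.21, 1.99], [-2.66, 2.66]. Speed limits (rad/s): [2.57, 2.57, 3.14, 3.14, 3.14, 3.14, 3.14].

INTERFACE

Orientations are given as a unit quaternion [x, y, z, w].
In Python, from rig import readout, imaging, arm, nets gives the robot as it stands.
- The arm moves only by the shell command python3 -m creep 'ROWS'. ROWS is a JSON object of lists of equal length, an entry for each row: "hand": the finger opening in mm, from 0 to 85.4; "travel": the shift along the tool's x, y, z in mm, a list of three; "yaw": the turn about the tool's z in degrees. A call has 1 to 12 rows; each row is the pose to reach, as a shift and turn from the pose commanded when the call began, along the tool's axes at that moment; what a row does not reach only later rows make up. A row lasts 1/8 s, in which the tool goes at most 62.5 mm and 10.7 degrees, less where a joint would pass 70% of its speed; a pose out of reach is approached as far as the arm can. A call with a gripper value outside its range is refused whole. The fingers move at their own pace and stop on an object; the grip force is fixed at half the most. Time passes only in rows, so rows that repeat a pose let the fingers close. It gives the time, the measured TCP pose, the force, the opening and the grip force at its end, in the units of the state.
- readout.get_state(): the state, without advancing time (a new reading comes with each control period).
- imaging.grab_frame(name): name is "scene" or "side" or "wrist"; returns a dict with "pixels" (400x640x3 uint8, red, green, blue), "range_z" (400x640 float32, mm along the optical axis (not along the pixel's ray), 0 where there is no reading), "fx", "fy", "cx", "cy" (pixels), "k1" (the pictures are not rectified: a ray, as slopes to the right and down, at radius r is drawn at 1 + k1 r^2 times it, then the intrinsics apply), "world_from_camera" (4x4, takes a point from camera to world coordinates); the wrist camera has in their place "mount" (4x4, takes a point from camera to tool coordinates, whose origin is the TCP and whose axes are the flange's). Camera axes: x right, y down, z forward; pixel columns grow to the right and rows downward; lengths in mm; the calibration is good to about 2 mm. A picture is of the moment at which its call begins: read the wrist's pose just before it.
- arm.job_done(): hands the job in; it is judged then, once.
Trained networks look in a picture, given as the dict that the camera call returned (one of the last four; its "shot" number tells which), for a name from the list of things; names that differ only in an ending like _2 or _b are one class to them, and where a whole thing is asked for, a point or a joint stands for the part that bears it (a point fixed in the world has none). Each returns a list of dicts, best first, with "score" (0 to 1); they miss things now and then, are a little off and sometimes report something else, mostly with a low value. They report only what shows in the picture. A call takes as long as a camera call. They do not tell look-alikes from the thing itself.
- nets.boxes_of(label, picture): "at" ([x, y, z] in mm, in the coordinates of the camera as it stood for that picture, good to about 4 mm: the middle of the surface that is visible of it).
- nets.trace(label, picture): "pixels" (400x640 bool, what is visible of it).
- nets.mark_of(label, picture): "at" ([x, y, z] in mm, in the coordinates of the camera as it stood for that picture, good to about 4 mm: a listed point, or the origin of a listed thing).
The state is a dict: "t": time; "joints": joint angles; "qvel": joint speeds; "tau": joint torques, N m; "tool_pos": TCP position; "tool_rot": TCP orientation; "wrist_force": force on the tool from outside, world axes, zero at the start; "wrist_torque": the same for the moment, N m; "opening": finger opening in mm; "gripper_force": force on a finger pad.
Only numpy, scipy, OpenCV 4.12 (cv2) and the standard library are available. Lean on these libraries where they do the work, as an engineer would, in place of code of your own. Each camera call takes 0.05 s, during which the arm holds its last target. There are 200 camera calls.

TASK

Lay the loose pouch cell squarely on the one already lying on the clamping fixture's platen, tabs to the same end, without dropping it, and let go. Then pick up the clamp arm at its balance point and hold it level a few centimetres above the fixture, its round foot over the middle of the platen and its pin over the socket in the post, touching nothing but the gripper. The program finishes while still holding it there; leave the amber tape roll, the round tin and the foam pad beside the work alone.

Things in the scene. Friction and masses are not known exactly. Their poses are not given: they have to be found in the camera images.
- cell_loose_center (a point): centre, half-way up, of the loose pouch cell lying flat on the bench: a stiff flat pack with yellow taped long edges, 66 mm wide (its x) and 84 mm long (its y), plus flat metal tabs that stick out some 8 mm beyond its -y end; 6 mm thick; z up. Picked from above across the 66 mm width
- cell_lower_center (a point): centre, half-way up, of an identical cell lying loose on the fixture's platen (z up), its tabs also at its -y end. Its 66 mm width lies across the 62 mm wide platen, so its long edges overhang by about 2 mm; it slides if pushed
- cell_loose_tabs (a point): point in the middle of the loose cell's tab end, 42 mm from its centre along its -y
- cell_lower_tabs (a point): point in the middle of the lower cell's tab end, 42 mm from its centre along its -y
- platen_top (a point): middle of the top face of the platen of the clamping fixture, a steel block 96 mm (x) by 62 mm (y), top 24 mm above the bench, on an aluminium base plate 235 x 110 x 10 mm that is fixed to the bench. x points along the base plate to the post, z up; the two stacked cells come to about 36 mm above the bench
- post_socket (a point): middle of the socket mouth on top of the fixture's dark round steel post (32 mm diameter, top 46 mm above the bench), 145 mm from the platen's middle along the fixture's x; the open hole is 17 mm wide and 18 mm deep
- clamp_balance (a point): balance point of the clamp arm, half-way up its bar: dark steel, 0.35 to 0.65 kg, lying level on foot and pin. x points along the bar to the pin, z up. Bar 16 mm wide (y), 14 mm high, middle 27 mm above the underside of foot and pin. Thick round foot and boss (36 mm diameter, 48 mm high) 51 mm away along -x, slimmer end (24 mm diameter, top 36 mm high, 12 mm pin below) 94 mm along +x
- clamp_foot (a point): centre of the underside of the clamp arm's round foot (flat, 36 mm across), 27 mm below clamp_balance and 51 mm from it along the arm's -x
- clamp_pin (a point): centre of the lower end of the clamp arm's pin (12 mm diameter), 27 mm below clamp_balance and 94 mm from it along the arm's +x
- kapton_tape: bystander: loose flat roll of amber tape, 68 x 74 x 12 mm, origin near the middle of its underside
- cot_tin: bystander: loose white round tin, 68 mm diameter, 34 mm high, origin at the centre of its underside
- foam_pad: bystander: loose black foam block, 30 x 52 x 12 mm, origin at the centre of its underside
Not all that is in view belongs to the job. What is shaped like the part that bears cell_loose_center but black or blue is not meant.

How it is judged (in metres and radians):
On the way:
1. the loose cell lies squarely on the lower cell, tabs to the same end, let go and at rest, before the clamp arm is lifted (horizontal distance between cell_loose_center and cell_lower_center below 0.006 m and angle between the y axis of cell_loose_center and the y axis of cell_lower_center, either way round below 0.1 rad and z of cell_loose_center in the frame of cell_lower_center between 0.002 and 0.009 m and angle between each of cell_loose_center, cell_lower_center's own z axis and vertical below 0.08 rad and horizontal distance between cell_lower_center and platen_top below 0.015 m and horizontal distance between cell_loose_tabs and cell_lower_tabs below 0.03 m and contact force between cell_loose and the fingers below 0.05 N and linear speed of cell_loose below 0.02 m/s and height (world z) of clamp_foot below 0.01 m), for 0.2 s.
At the end, for the whole second after the job is handed in: Cells stacked: centres within 6 mm, parallel within 0.1 rad, tabs the same way, let go. Clamp arm held still, gripped within 12 mm of its balance point, level within 0.08 rad, foot within 12 mm and pin within 15 mm of their places from above, foot 15 to 90 mm over the pile, touching neither (horizontal distance between cell_loose_center and cell_lower_center below 0.006 m and angle between the y axis of cell_loose_center and the y axis of cell_lower_center, either way round below 0.1 rad and z of cell_loose_center in the frame of cell_lower_center between 0.002 and 0.009 m and angle between each of cell_loose_center, cell_lower_center, clamp_balance's own z axis and vertical below 0.08 rad and horizontal distance between cell_lower_center and platen_top below 0.015 m and horizontal distance between cell_loose_tabs and cell_lower_tabs below 0.03 m and contact force between cell_loose and the fingers below 0.05 N and linear speed of each of cell_loose, clamp_arm below 0.02 m/s and contact force between clamp_arm and the fingers above 2 N and contact force between clamp_arm and fixture below 0.05 N and contact force between clamp_arm and cell_loose below 0.05 N and contact force between clamp_arm and cell_lower below 0.05 N and x of the grasp point in the frame of clamp_balance between -0.012 and 0.012 m and horizontal distance between clamp_foot and platen_top below 0.012 m and horizontal distance between clamp_pin and post_socket below 0.015 m and z of clamp_foot in the frame of cell_loose_center between 0.018 and 0.093 m and angular speed of clamp_arm below 0.1 rad/s); the arm keeps its last pose, push and grip.
It fails at once if a bystander (tape roll, tin, foam pad) moved by more than 20 mm (distance of any of kapton_tape, cot_tin, foam_pad from where it was at the start of the episode above 0.02 m).
It fails at once if the loose cell dropped: in free fall more than 25 mm above its place in the pile (height (world z) of cell_loose_center above 0.058 m and contact force between cell_loose and anything else below 0.01 N).
It also fails if it takes over 54 s, if anything falls off the work surface, if the arm or the gripper's body presses on something with over 40 N, if the wrist force passes 120 N, or if a joint passes its speed limit or range.

## Working session

There is one attempt and no reset: what is moved stays moved. The work goes in short steps, Python scripts to look and compute and a shell command to move; the robot and the scene stay as the last step left them, time stands still between calls to the robot, and variables do not carry over. Pictures are saved under pics/ and viewed, at most 13 in all, crops included, and the job is handed in when it is done.

```bash
mkdir -p pics; cat > h.py <<'E'
import numpy as np, cv2
from rig import readout, imaging, arm, nets
from scipy.spatial.transform import Rotation as R
def T_tool():
    s=readout.get_state(); T=np.eye(4); T[:3,:3]=R.from_quat(s['tool_rot']).as_matrix(); T[:3,3]=s['tool_pos']; return T
def grab(n):
    T=T_tool(); f=imaging.grab_frame(n)
    f['W']=T@np.array(f['mount']) if n=='wrist' else np.array(f['world_from_camera'])
    return f
def w(f,p): return (f['W']@np.r_[p,1])[:3]
def cloud(f):
    h,wd=f['range_z'].shape
    u,v=np.meshgrid(np.arange(wd),np.arange(h))
    x=(u-f['cx'])/f['fx'];y=(v-f['cy'])/f['fy'];a,b=x.copy(),y.copy()
    for _ in range(8):
        s=1+f['k1']*(a*a+b*b); a,b=x/s,y/s
    z=f['range_z']; P=np.stack([a*z,b*z,z],-1)
    return P@f['W'][:3,:3].T+f['W'][:3,3]
def save(f,name): cv2.imwrite('pics/'+name,f['pixels'][:,:,::-1])
E
python3 - <<'E'
from h import *
print(readout.get_state())
for n in ['scene','side','wrist']:
    f=grab(n); save(f,n+'0.png')
    print(n)
    for l in ['cell_loose_center','cell_lower_center','cell_loose_tabs','cell_lower_tabs','platen_top','post_socket','clamp_balance','clamp_foot','clamp_pin','kapton_tape','cot_tin','foam_pad']:
        print(l,[(np.round(w(f,d['at']),1).tolist(),round(d['score'],2)) for d in nets.mark_of(l,f)][:4])
E
python3 -c "
import cv2,numpy as np
a=cv2.imread('pics/scene0.png');cv2.imwrite('pics/s.png',a)"
```

```text
{'t': 0.0, 'joints': array([ 1.08608369,  0.46946612, -0.04859838,  1.5337264 ,  0.02410149,
        1.14099377, -0.08225813]), 'qvel': array([ 0.00018829,  0.00046679, -0.00043561, -0.00035284,  0.00076084,
        0.00079473,  0.00099907]), 'tau': array([ 9.01785961e-05, -5.10302603e+01, -4.60313726e-02, -2.37706751e+01,
        1.08210300e-02,  7.57981092e-03,  8.43734149e-07]), 'tool_pos': array([ 296.89197691, -605.57103361,  247.23101398]), 'tool_rot': array([ 9.74132280e-01,  2.25976313e-01, -2.62967985e-04, -9.68887881e-04]), 'wrist_force': array([-0.03722626,  1.01639051, -0.42364842]), 'wrist_torque': array([-0.01470607, -0.01209702, -0.02696126]), 'gripper_force': 0.0, 'opening': 85.45796224803861}
scene
cell_loose_center [([361.2, -321.6, 3.4], 0.84), ([470.0, -433.4, 7.5], 0.58)]
cell_lower_center [([481.1, 186.6, 25.4], 0.66)]
cell_loose_tabs [([476.5, -394.0, 3.9], 0.81), ([493.0, -330.8, 5.8], 0.63), ([387.2, -283.4, 1.9], 0.61)]
cell_lower_tabs [([492.5, 148.9, 29.7], 0.76), ([489.3, -286.5, 4.0], 0.56)]
platen_top [([485.4, 187.2, 23.3], 0.56)]
post_socket [([449.4,
[... 685 characters left out ...]
6)]
cell_lower_tabs [([490.0, 156.8, 26.9], 0.69)]
platen_top []
post_socket [([449.9, 324.9, 46.5], 0.73), ([483.1, 190.8, 24.6], 0.43)]
clamp_balance [([513.5, -113.1, 29.5], 0.71), ([490.6, 155.3, 29.1], 0.23)]
clamp_foot [([562.8, -91.6, -2.1], 0.69)]
clamp_pin [([681.8, 89.9, 0.9], 0.42)]
kapton_tape [([683.9, 86.8, 2.8], 0.79), ([493.4, -330.5, 3.4], 0.62)]
cot_tin [([722.0, -52.5, -0.3], 0.86), ([560.3, -91.8, -0.0], 0.29)]
foam_pad [([701.4, -159.0, -1.5], 0.67)]
wrist
cell_loose_center [([362.0, -318.6, 1.8], 0.65)]
cell_lower_center []
cell_loose_tabs []
cell_lower_tabs []
platen_top []
post_socket []
clamp_balance []
clamp_foot []
clamp_pin []
kapton_tape []
cot_tin []
foam_pad []
```

View pics/scene0.png

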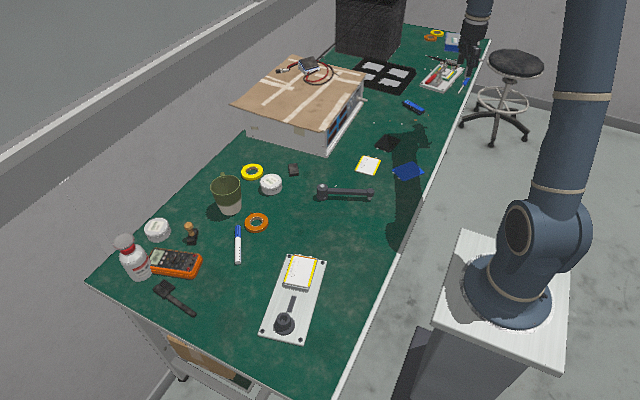

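View pics/side0.png

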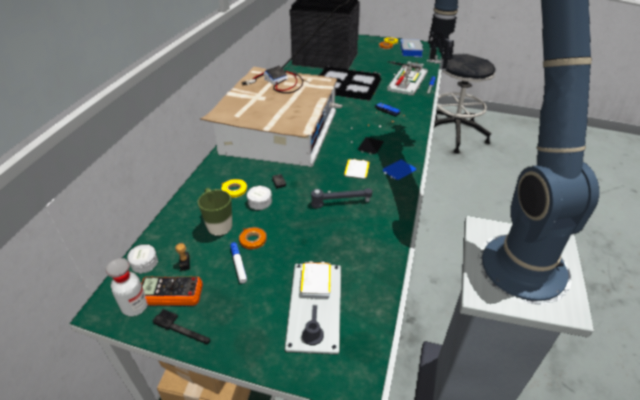

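The loose white and yellow cell is at scene pixel (368,165), about world (488,-288), with its tabs toward -y. The black (387,143) and blue (408,170) ones are the look-alikes. The fixture is at scene (295,290) and the clamp arm at (345,192). I'll move over the cell and look from there.

```bash
python3 -m creep '{"hand":[85,85,85,85,85,85,85,85,85,85,85,85],"travel":[[26,-17,2],[60,-39,5],[95,-61,10],[130,-84,15],[165,-107,20],[200,-130,25],[235,-152,30],[270,-174,30],[300,-194,30],[311,-201,30],[311,-201,30],[311,-201,30]],"yaw":[-5,-12,-20,-28,-36,-44,-52,-60,-68,-72,-72,-72]}'
cat > look.py <<'E'
from h import *
import sys
f=grab('wrist'); save(f,sys.argv[1]); print(np.round(T_tool(),3).tolist(), np.round(f['mount'],2).tolist())
for l in sys.argv[2:]:
    print(l,[(np.round(w(f,d['at']),1).tolist(),round(d['score'],2)) for d in nets.mark_of(l,f)][:4])
# cells: yellow edge + white outline from the traced mask
for l in sys.argv[2:]:
    if 'center' not in l: continue
    for d in nets.trace(l,f)[:3]:
        m=d['pixels']; C=cloud(f)[m]; C=C[np.isfinite(C).all(1)]
        z=np.median(C[:,2]); C=C[abs(C[:,2]-z)<5]
        (cx,cy),(a,b),ang=cv2.minAreaRect(C[:,:2].astype(np.float32))
        col=f['pixels'][m].mean(0)
        print(l,'rect',np.round([cx,cy,z,a,b,ang],1),'col',col.round(),round(d['score'],2))
E
python3 look.py w1.png cell_loose_center cell_loose_tabs
```

```text
t: 3.45
tool_pos: [487.4, -289.8, 218.3]
tool_rot: [0.656, 0.755, -0.0, 0.0]
wrist_force: [0.1, -0.5, 0.1]
opening: 84.8
gripper_force: 0.0
[[-0.138, 0.99, -0.0, 487.269], [0.99, 0.138, -0.001, -289.979], [-0.001, -0.0, -1.0, 218.262], [0.0, 0.0, 0.0, 1.0]] [[-0.0, -0.95, -0.31, 82.07], [1.0, -0.0, -0.0, 0.88], [0.0, -0.31, 0.95, -126.3], [0.0, 0.0, 0.0, 1.0]]
cell_loose_center [([362.2, -320.7, -1.2], 0.92), ([486.8, -285.7, 5.8], 0.85), ([472.5, -432.0, 2.3], 0.57)]
cell_loose_tabs [([479.9, -391.3, -0.8], 0.84), ([380.6, -285.8, 3.2], 0.62), ([488.5, -320.6, 2.7], 0.57)]
cell_loose_center rect [ 472.5 -429.6    6.    94.3   66.1   80.6] col [30. 32. 36.] 0.94
cell_loose_center rect [ 489.6 -290.2    6.2   66.8   93.5    4. ] col [247. 245. 213.] 0.92
cell_loose_center rect [ 362.6 -315.5    6.1   93.4   67.9   54.6] col [ 53. 144. 250.] 0.67
```

View pics/w1.png

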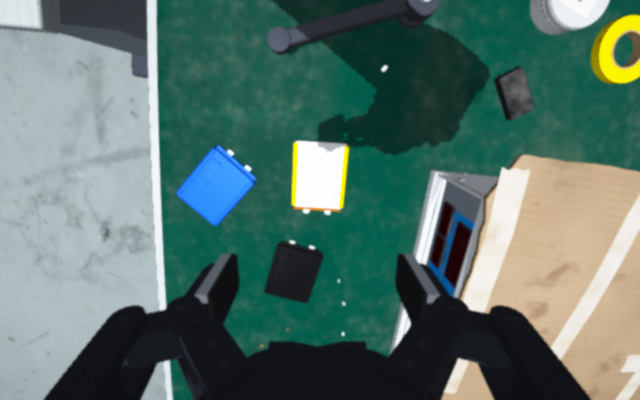

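The white cell is at pixel (320,177) with tabs toward the bottom. Its centre is about (489.3,-286) and its x axis is at about 4°. I'll align and descend partway, then check the fingertips and the cell close up.

```bash
python3 -m creep '{"hand":[76,76,76,76,76,76,76],"travel":[[4,2.5,20],[4,2.5,50],[4,2.5,80],[4,2.5,110],[4,2.5,128],[4,2.5,128],[4,2.5,128]],"yaw":[2,4,4,4,4,4,4]}'
python3 look.py w2.png cell_loose_center cell_loose_tabs
python3 - <<'E'
from h import *
f=grab('wrist'); P=cloud(f); T=T_tool(); Q=(P-T[:3,3])@T[:3,:3]
ok=(f['range_z']>0)&(abs(Q[...,0])<14)&(abs(Q[...,1])<62)&(Q[...,2]>-20)&(Q[...,2]<40)
for s in (-1,1):
    q=Q[ok&(np.sign(Q[...,1])==s)]; print(len(q), np.percentile(q,[1,50,99],axis=0).round(1).tolist() if len(q) else '')
E
```

```text
t: 4.53
tool_pos: [490.6, -284.8, 91.3]
tool_rot: [0.681, 0.732, 0.0, 0.001]
wrist_force: [0.8, 0.0, -0.6]
opening: 75.9
gripper_force: 0.0
[[-0.072, 0.997, 0.002, 490.73], [0.997, 0.072, -0.001, -284.83], [-0.001, 0.002, -1.0, 91.542], [0.0, 0.0, 0.0, 1.0]] [[-0.0, -0.95, -0.31, 82.12], [1.0, -0.0, -0.0, 0.78], [0.0, -0.31, 0.95, -126.3], [0.0, 0.0, 0.0, 1.0]]
cell_loose_center [([360.1, -321.5, 1.7], 0.84), ([486.7, -289.6, 4.7], 0.63), ([470.2, -434.0, 3.7], 0.63)]
cell_loose_tabs [([476.8, -390.1, -1.1], 0.82), ([382.4, -287.7, 3.9], 0.75), ([490.8, -327.4, 4.9], 0.55)]
cell_loose_center rect [ 490.4 -290.4    6.2   68.    93.3    4.2] col [233. 232. 200.] 0.76
1151 [[-9.1, -50.5, -19.9], [8.6, -37.4, -9.5], [13.4, -36.8, 5.5]]
1154 [[-9.0, 38.5, -19.8], [8.5, 39.1, -9.7], [13.3, 52.0, 5.4]]
```

View pics/w2.png

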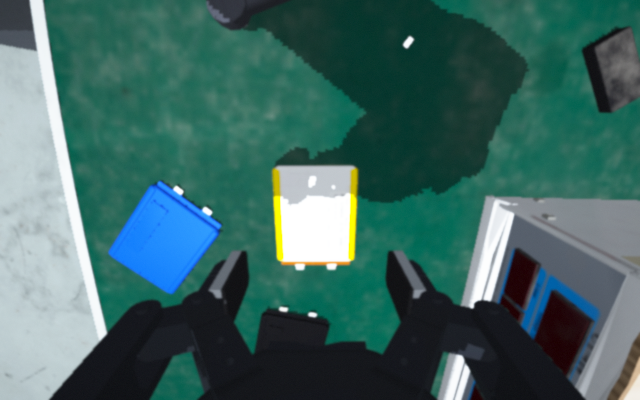

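The cell is centred between the jaws at (315,215), with the yaw matched. At this opening the tips stand about 5.5 mm ahead of the TCP. Next is the descent to a TCP z of about 9, then closing.

```bash
python3 -m creep '{"hand":[76,76,76,76,76,76,76,50,50,50,50,50],"travel":[[-1,-0.5,20],[-1,-0.5,45],[-1,-0.5,65],[-1,-0.5,76],[-1,-0.5,80],[-1,-0.5,82.5],[-1,-0.5,82.5],[-1,-0.5,82.5],[-1,-0.5,82.5],[-1,-0.5,82.5],[-1,-0.5,82.5],[-1,-0.5,82.5]],"yaw":[0,0,0,0,0,0,0,0,0,0,0,0]}'
```

```text
t: 6.28
tool_pos: [491.5, -286.2, 11.4]
tool_rot: [0.681, 0.732, 0.0, 0.002]
wrist_force: [-2.4, 1.3, 19.2]
opening: 62.8
gripper_force: 70.9
```

```bash
python3 -m creep '{"hand":[50,50,50,50,50,50],"travel":[[0,0,-4],[0,0,-8],[0,0,-14],[0,0,-20],[0,0,-24],[0,0,-24]],"yaw":[0,0,0,0,0,0]}'
cat > incell.py <<'E'
from h import *
import sys
f=grab('wrist'); save(f,sys.argv[1]); P=cloud(f); T=T_tool(); Q=(P-T[:3,3])@T[:3,:3]
print(T.round(3).tolist())
hsv=cv2.cvtColor(f['pixels'],cv2.COLOR_RGB2HSV)
v=np.array(hsv).astype(int)
m=(f['range_z']>0)&(abs(Q[...,0]-5)<60)&(abs(Q[...,1])<45)&(Q[...,2]>-5)&(Q[...,2]<25)&(((v[...,1]<40)&(v[...,2]>130))|((v[...,0]>15)&(v[...,0]<35)&(v[...,1]>100)))
m=cv2.morphologyEx(m.astype(np.uint8),cv2.MORPH_OPEN,np.ones((3,3)))>0
q=Q[m]; print('n',len(q)); A=np.c_[q[:,:2],np.ones(len(q))]
print('plane tool: z=ax+by+c',np.linalg.lstsq(A,q[:,2],rcond=None)[0].round(4))
(cx,cy),(a,b),ang=cv2.minAreaRect(q[:,:2].astype(np.float32)); print('tool rect',np.round([cx,cy,a,b,ang],1), 'x range',np.percentile(q[:,0],[0.5,99.5]).round(1),'y',np.percentile(q[:,1],[.5,99.5]).round(1))
E
python3 incell.py w3.png
```

```text
t: 7.02
tool_pos: [489.6, -285.5, 32.2]
tool_rot: [0.681, 0.732, 0.0, 0.0]
wrist_force: [1.1, 0.5, -0.9]
opening: 62.9
gripper_force: 65.4
[[-0.072, 0.997, 0.0, 489.446], [0.997, 0.072, -0.0, -285.473], [-0.0, 0.0, -1.0, 31.911], [0.0, 0.0, 0.0, 1.0]]
n 16047
plane tool: z=ax+by+c [-2.2000e-03 -4.7000e-03  5.0276e+00]
tool rect [-4.1  0.8 66.4 93.4 89.5] x range [-47.3  41.9] y [-31.5  33.1]
```

View pics/w3.png

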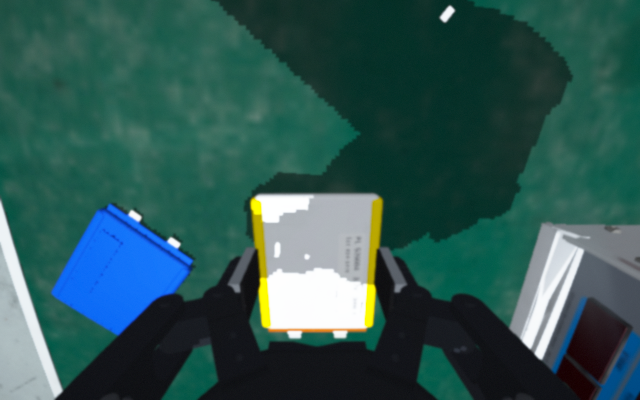

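The cell is held level and central at (315,262), with its tabs toward tool -x. I'll carry it high to near the fixture and look there.

```bash
python3 -m creep '{"hand":[50,50,50,50,50,50,50,50,50,50,50,50],"travel":[[0,0,-20],[0,0,-50],[10,1,-85],[35,3,-120],[70,6,-145],[110,10,-148],[155,15,-148],[200,20,-148],[245,24,-148],[290,28,-148],[330,32,-148],[360,35,-148]],"yaw":[0,0,0,0,0,-2,-4,-6,-8,-9,-9,-9]}'
python3 -m creep '{"hand":[50,50,50,50,50],"travel":[[20,1,0],[34,3,0],[40,4,0],[40,4,0],[40,4,0]],"yaw":[0,0,0,0,0]}'
python3 look.py w4.png cell_lower_center cell_lower_tabs platen_top post_socket
python3 incell.py w4b.png
```

```text
t: 8.57
tool_pos: [498.1, 78.1, 179.7]
tool_rot: [0.621, 0.784, 0.0, -0.0]
wrist_force: [-0.0, 0.0, -0.7]
opening: 62.5
gripper_force: 65.7
t: 9.2
tool_pos: [493.5, 115.0, 179.7]
tool_rot: [0.622, 0.783, -0.0, 0.0]
wrist_force: [0.6, 0.4, -0.4]
opening: 62.6
gripper_force: 65.7
[[-0.225, 0.974, -0.0, 493.496], [0.974, 0.225, -0.0, 115.053], [-0.0, -0.0, -1.0, 179.72], [0.0, 0.0, 0.0, 1.0]] [[-0.0, -0.95, -0.31, 81.98], [1.0, -0.0, -0.0, 1.01], [0.0, -0.31, 0.95, -126.3], [0.0, 0.0, 0.0, 1.0]]
cell_lower_center [([488.3, 191.9, 31.1], 0.92), ([684.7, 91.2, -2.3], 0.24)]
cell_lower_tabs [([490.7, 151.7, 24.2], 0.87)]
platen_top []
post_socket []
cell_lower_center rect [484.7 188.3  30.2  66.7  93.4  13.5] col [189. 189. 167.] 0.62
[[-0.227, 0.974, 0.0, 493.35], [0.974, 0.227, -0.0, 115.775], [-0.0, 0.0, -1.0, 179.811], [0.0, 0.0, 0.0, 1.0]]
n 15899
plane tool: z=ax+by+c [-3.6000e-03 -5.0000e-03  5.2871e+00]
tool rect [-4.9  1.  66.3 93.9 89.8] x range [-48.   41.4] y [-31.4  33.1]
```

View pics/w4.png

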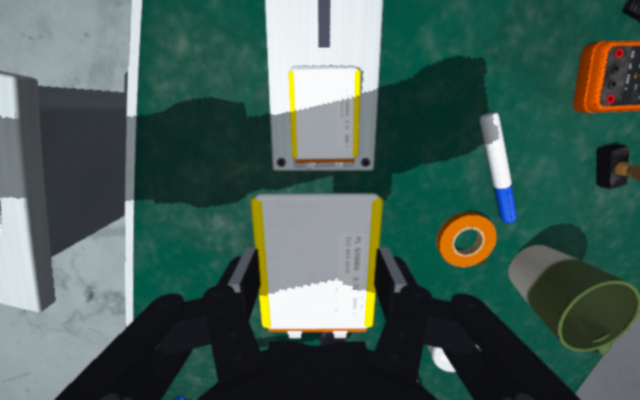

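The lower cell is at (325,113) with its tabs at the same end, and its rectangle is centred at (484.7,188.3) with a yaw of 13.5°. I'll measure once more from lower down before placing.

```bash
python3 -m creep '{"hand":[50,50,50,50,50,50],"travel":[[-3,2,20],[-8,5,50],[-10,7,75],[-10,7,90],[-10,7,90],[-10,7,90]],"yaw":[0,-0.4,-0.4,-0.4,-0.4,-0.4]}'
cat > rel.py <<'E'
from h import *
T=None
f=grab('wrist'); P=cloud(f)
import sys
T=T_tool(); Q=(P-T[:3,3])@T[:3,:3]
print(T.round(3).tolist())
v=cv2.cvtColor(f['pixels'],cv2.COLOR_RGB2HSV).astype(int)
for d in nets.trace('cell_lower_center',f)[:3]:
    m=d['pixels']&(f['range_z']>0)
    q=Q[m]; z=np.median(q[:,2]); q=q[abs(q[:,2]-z)<4]
    r=cv2.minAreaRect(q[:,:2].astype(np.float32)); print('rect tool',np.round([*r[0],z,*r[1],r[2]],2),'n',len(q),round(d['score'],2),'x',np.percentile(q[:,0],[.5,99.5]).round(1),'y',np.percentile(q[:,1],[.5,99.5]).round(1))
for l in ['cell_lower_center','cell_lower_tabs','post_socket']:
    print(l,[(np.round(w(f,d['at']),1).tolist(),round(d['score'],2)) for d in nets.mark_of(l,f)][:2])
save(f,'w5.png')
E
python3 rel.py; python3 incell.py w5b.png
```

```text
t: 10.3
tool_pos: [503.0, 108.3, 90.6]
tool_rot: [0.619, 0.786, 0.001, 0.0]
wrist_force: [-0.4, 0.6, -1.1]
opening: 62.7
gripper_force: 65.6
[[-0.234, 0.972, 0.002, 503.073], [0.972, 0.234, 0.0, 108.285], [-0.0, 0.002, -1.0, 90.792], [0.0, 0.0, 0.0, 1.0]]
rect tool [81.67  0.48 60.54 92.9  67.14  0.  ] n 14563 0.62 x [ 38.2 127.5] y [-31.9  33.4]
cell_lower_center [([488.1, 191.2, 33.8], 0.61)]
cell_lower_tabs [([490.2, 151.3, 24.6], 0.72)]
post_socket []
[[-0.234, 0.972, 0.001, 502.688], [0.972, 0.234, 0.0, 107.896], [-0.0, 0.001, -1.0, 90.324], [0.0, 0.0, 0.0, 1.0]]
n 15720
plane tool: z=ax+by+c [-3.2000e-03 -5.3000e-03  5.1152e+00]
tool rect [-4.6  1.1 66.4 93.6 89.6] x range [-48.   41.5] y [-31.3  33.3]
```

```bash
python3 -m creep '{"hand":[50,50,50,50,50,50,50,50,50],"travel":[[20,0,4],[45,-0.2,14],[68,-0.4,26],[80,-0.4,36],[86,-0.4,42],[86.2,-0.4,45],[86.2,-0.4,47],[86.2,-0.4,47.5],[86.2,-0.4,47.5]],"yaw":[0,0,0,0,0,0,0,0,0]}'
```

```text
t: 11.72
tool_pos: [482.1, 191.2, 42.5]
tool_rot: [0.619, 0.785, 0.0, 0.0]
wrist_force: [0.4, -1.3, -1.7]
opening: 62.4
gripper_force: 65.7
```

```bash
python3 -m creep '{"hand":[50,50,50],"travel":[[0,0,0.5],[0,0,1],[0,0,1.2]],"yaw":[0,0,0]}'
```

```text
t: 12.1
tool_pos: [481.9, 191.6, 41.1]
tool_rot: [0.619, 0.785, 0.0, 0.0]
wrist_force: [0.0, 0.5, -1.2]
opening: 62.9
gripper_force: 65.7
```

```bash
python3 -m creep '{"hand":[50,50,72,76,80,80],"travel":[[0,0,0.4],[0,0,0.8],[0,0,0.8],[0,0,0.8],[0,0,0.8],[0,0,0.8]],"yaw":[0,0,0,0,0,0]}'
python3 -m creep '{"hand":[80,80,80,80,80,80,80,80],"travel":[[0,0,-5],[0,0,-15],[0,0,-35],[-10,0,-65],[-30,0,-100],[-50,0,-130],[-60,0,-140],[-60,0,-140]],"yaw":[0,0,0,0,0,0,0,0]}'
python3 look.py w6.png cell_loose_center cell_loose_tabs cell_lower_center post_socket platen_top
```

```text
t: 12.85
tool_pos: [481.8, 191.6, 40.2]
tool_rot: [0.619, 0.785, -0.0, -0.0]
wrist_force: [1.6, -0.6, 0.0]
opening: 80.0
gripper_force: 0.0
t: 13.85
tool_pos: [496.1, 132.7, 180.6]
tool_rot: [0.62, 0.785, 0.0, 0.0]
wrist_force: [-0.2, 0.4, -0.1]
opening: 79.9
gripper_force: 0.0
[[-0.233, 0.972, -0.001, 495.395], [0.972, 0.233, -0.0, 133.291], [0.0, -0.001, -1.0, 179.854], [0.0, 0.0, 0.0, 1.0]] [[-0.0, -0.95, -0.31, 81.98], [1.0, -0.0, -0.0, 1.02], [0.0, -0.31, 0.95, -126.3], [0.0, 0.0, 0.0, 1.0]]
cell_loose_center [([481.3, 192.8, 36.2], 0.71)]
cell_loose_tabs [([493.1, 152.8, 36.3], 0.85)]
cell_lower_center []
post_socket []
platen_top []
cell_loose_center rect [483.6 187.2  35.7  66.5  91.8  13.3] col [186. 186. 165.] 0.77
```

View pics/w6.png

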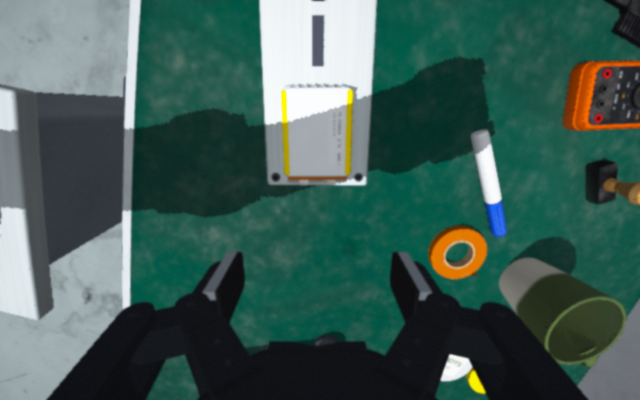

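The stack's top is at z 35.7 and lines up with the lower cell (317,133). Next I'll look from over the post to get the fixture's axis.

```bash
python3 -m creep '{"hand":[80,80,80,80,80,80],"travel":[[30,0,-15],[70,0,-40],[100,0,-60],[115,0,-60],[120,0,-60],[120,0,-60]],"yaw":[0,0,0,0,0,0]}'
cat > fix.py <<'E'
from h import *
f=grab('wrist'); save(f,'w7.png'); P=cloud(f)
for l in ['post_socket','platen_top','cell_loose_center','cell_loose_tabs']:
    print(l,[(np.round(w(f,d['at']),1).tolist(),round(d['score'],2)) for d in nets.mark_of(l,f)][:2])
ok=(f['range_z']>0)
def near(c,r): return np.hypot(P[...,0]-c[0],P[...,1]-c[1])<r
q=P[ok&near((470,256),190)&(abs(P[...,2]-10)<2.5)]
r=cv2.minAreaRect(q[:,:2].astype(np.float32)); print('base',np.round([*r[0],*r[1],r[2]],1),len(q))
q=P[ok&near((450,326),40)&(abs(P[...,2]-46)<3)]
c,rad=cv2.minEnclosingCircle(q[:,:2].astype(np.float32)); print('post',np.round([*c,rad],1),len(q),q[:,2].mean())
q=P[ok&near((484,190),70)&(abs(P[...,2]-24)<2.5)]
if len(q): r=cv2.minAreaRect(q[:,:2].astype(np.float32)); print('platen',np.round([*r[0],*r[1],r[2]],1),len(q))
q=P[ok&near((484,190),70)&(abs(P[...,2]-36)<2.5)]
if len(q): r=cv2.minAreaRect(q[:,:2].astype(np.float32)); print('cell',np.round([*r[0],*r[1],r[2]],1),len(q))
for n in ['scene']:
    g=grab(n)
    for l in ['clamp_balance','clamp_foot','clamp_pin']: print(n,l,[(np.round(w(g,d['at']),1).tolist(),round(d['score'],2)) for d in nets.mark_of(l,g)][:2])
E
python3 fix.py
```

```text
t: 15.0
tool_pos: [467.7, 248.7, 239.0]
tool_rot: [0.619, 0.785, -0.001, -0.0]
wrist_force: [-0.0, -0.3, 0.3]
opening: 79.9
gripper_force: 0.0
post_socket [([448.5, 327.5, 45.4], 0.74)]
platen_top []
cell_loose_center [([478.3, 191.4, 33.8], 0.66)]
cell_loose_tabs [([491.4, 150.4, 33.9], 0.75)]
base [529.3 264.5 234.8 233.9  13.5] 9729
post [450.7 330.8  15.9] 465 46.34196500202792
platen [472.3 234.5  60.4   5.   14.7] 151
cell [483.1 188.6  66.4  91.9  14.1] 3070
scene clamp_balance [([516.2, -110.3, 28.2], 0.76)]
scene clamp_foot [([563.0, -90.3, 0.4], 0.64)]
scene clamp_pin [([430.2, -151.8, 2.9], 0.8)]
```

View pics/w7.png

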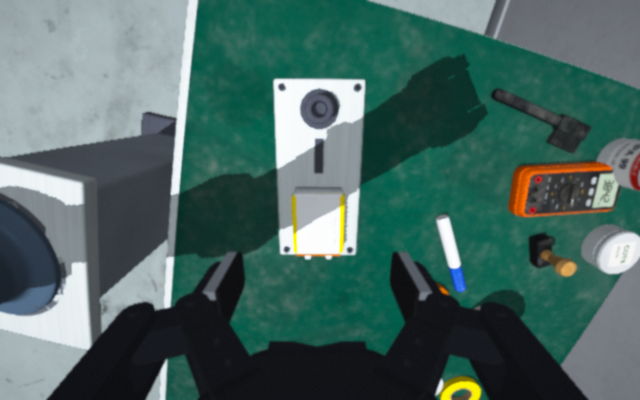

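The post is at (320,105), about (450,330), and the platen's middle is about (483,190), with a fixture yaw of about 103.4°. Now over to the clamp arm.

```bash
python3 -m creep '{"hand":[80,70,60,50,50,50,50,50,50,50,50,50],"travel":[[-15,-2,0],[-45,-5,0],[-80,-9,0],[-115,-12,0],[-150,-16,0],[-185,-20,0],[-220,-23,0],[-255,-27,0],[-290,-30,10],[-320,-33,20],[-345,-36,30],[-361,-38,40]],"yaw":[-4,-12,-21,-30,-39,-48,-57,-66,-75,-84,-93,-101.5]}'
python3 -m creep '{"hand":[50,50,50],"travel":[[0,0,20],[0,0,20],[0,0,20]],"yaw":[0,0,0]}'
cat > clamp.py <<'E'
from h import *
import sys
T=T_tool(); f=grab('wrist'); save(f,sys.argv[1]); P=cloud(f)
print(T.round(3).tolist(), readout.get_state()['joints'].round(2))
M={}
for l in ['clamp_balance','clamp_foot','clamp_pin']:
    M[l]=[(np.round(w(f,d['at']),1).tolist(),round(d['score'],2)) for d in nets.mark_of(l,f)][:2]; print(l,M[l])
for d in nets.trace('clamp_balance',f)[:1]:
    m=d['pixels']&(f['range_z']>0)
    Q=P[m]; bar=Q[(abs(Q[:,2]-34)<2.0)]
    # top faces: boss ~48, pin end ~36, bar ~34
    boss=Q[Q[:,2]>43]
    c,r=cv2.minEnclosingCircle(boss[:,:2].astype(np.float32)); print('boss',np.round([*c,r],1),len(boss),np.median(boss[:,2]))
    b=bar[np.hypot(*(bar[:,:2]-c).T)>22]; b=b[np.hypot(*(b[:,:2]-c).T)<125]
    vx,vy,x0,y0=cv2.fitLine(b[:,:2].astype(np.float32),cv2.DIST_HUBER,0,.01,.01).ravel(); print('bar dir',np.degrees(np.arctan2(vy,vx)).round(2),'pt',x0.round(1),y0.round(1),len(b))
    s=np.sign(vx)*-1; d=np.array([vx,vy])*s; c=np.array(c)
    c2=np.array([x0,y0])+d*(d@(c-[x0,y0]))
    bal=c2+51*d; print('balance from boss',bal.round(1))
    t=(Q[:,:2]-c2)@d; print('extent',np.percentile(t,[.5,99.5]).round(1),'expect -18 157')
    D=T[:3,:3].T@np.r_[bal-T[:2,3],0]; print('tool delta',D.round(1),'turn world', np.degrees(np.arctan2(d[1],d[0])-np.arctan2(T[1,0],T[0,0])).round(2))
E
python3 clamp.py w8.png
```

```text
t: 16.95
tool_pos: [515.3, -111.7, 200.0]
tool_rot: [-0.218, 0.976, -0.0, 0.0]
wrist_force: [-0.0, -0.3, -0.9]
opening: 49.6
gripper_force: 0.0
t: 17.32
tool_pos: [515.4, -108.7, 180.6]
tool_rot: [-0.217, 0.976, 0.0, 0.0]
wrist_force: [-0.4, 0.1, 0.9]
opening: 49.9
gripper_force: 0.0
[[-0.906, -0.424, 0.0, 515.438], [-0.424, 0.906, 0.0, -108.727], [-0.0, -0.0, -1.0, 180.56], [0.0, 0.0, 0.0, 1.0]] [ 0.77  0.42 -0.82  1.92  0.37  0.96  1.79]
clamp_balance [([518.2, -107.4, 31.5], 0.81), ([428.3, -145.1, 2.8], 0.17)]
clamp_foot [([561.3, -91.1, 0.5], 0.68)]
clamp_pin [([430.8, -148.2, -2.0], 0.91)]
boss [562.8 -90.7  16.2] 326 43.9600658852344
bar dir 22.52 pt 492.2 -120.0 1554
balance from boss [ 515.7 -110.2]
extent [-14.7 155.2] expect -18 157
tool delta [ 0.4 -1.5 -0. ] turn world -2.55
```

View pics/w8.png

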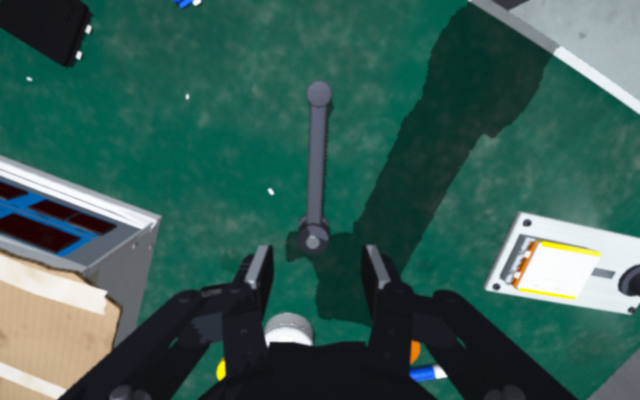

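The clamp arm is in view, with its foot at (312,237) and its pin end at (319,95). It needs a fine correction of about 2° and -1.5 mm, then I descend.

```bash
python3 -m creep '{"hand":[50,50,50,50,50,50,50,50,50,50],"travel":[[0.8,-1.5,20],[0.8,-1.5,50],[0.8,-1.5,85],[0.8,-1.5,115],[0.8,-1.5,135],[0.8,-1.5,147],[0.8,-1.5,152],[0.8,-1.5,154.5],[0.8,-1.5,154.5],[0.8,-1.5,154.5]],"yaw":[1,2.2,2.2,2.2,2.2,2.2,2.2,2.2,2.2,2.2]}'
python3 clamp.py w9.png
```

```text
t: 18.82
tool_pos: [515.6, -111.8, 26.4]
tool_rot: [-0.198, 0.98, -0.0, 0.001]
wrist_force: [0.9, -1.0, -0.6]
opening: 50.3
gripper_force: 0.0
[[-0.922, -0.388, 0.001, 515.568], [-0.388, 0.922, -0.0, -111.751], [-0.001, -0.001, -1.0, 26.362], [0.0, 0.0, 0.0, 1.0]] [ 0.63  0.63 -0.64  2.03  0.6   0.67  1.56]
clamp_balance [([512.3, -107.6, 30.2], 0.77)]
clamp_foot [([562.2, -94.5, 2.3], 0.91)]
clamp_pin []
boss [ 506.1 -111.6    5.4] 21 84.6351720720863
bar dir 22.57 pt 473.3 -127.8 5926
balance from boss [ 459.9 -133.4]
extent [-59.8  94.4] expect -18 157
tool delta [59.7  1.6 -0.1] turn world -0.24
```

View pics/w9.png

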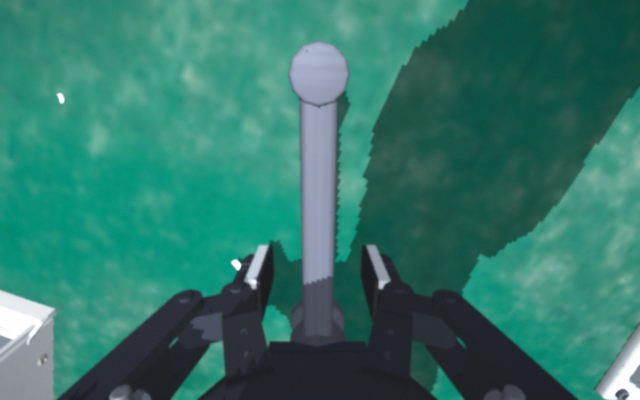

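The jaws straddle the bar at (318,265), aligned and within about 1 mm of the balance point. I'll close and lift.

```bash
python3 -m creep '{"hand":[50,30,10,5,5,5,5],"travel":[[-1,0.8,0.8],[-1,0.8,0.8],[-1,0.8,0.8],[-1,0.8,0.8],[-1,0.8,0.8],[-1,0.8,0.8],[-1,0.8,0.8]],"yaw":[0,0,0,0,0,0,0]}'
python3 -m creep '{"hand":[5,5,5,5,5,5],"travel":[[0,0,-3],[0,0,-8],[0,0,-16],[0,0,-24],[0,0,-30],[0,0,-30]],"yaw":[0,0,0,0,0,0]}'
cat > held.py <<'E'
from h import *
T=T_tool(); f=grab('wrist'); P=cloud(f); Q=(P-T[:3,3])@T[:3,:3]
print(T.round(3).tolist())
v=f['pixels'].astype(int); dark=(np.ptp(v,axis=2)<45)
m=(f['range_z']>0)&dark&(abs(Q[...,1])<14)&(Q[...,0]>20)&(Q[...,0]<125)&(Q[...,2]<20)&(Q[...,2]>-25)
q=Q[m]; b=q[(q[:,0]<75)&(abs(q[:,1])<9)]
print(len(q),'plane z',np.linalg.lstsq(np.c_[b[:,0],np.ones(len(b))],b[:,2],rcond=None)[0].round(4),'xmax',np.percentile(q[:,0],[95,99,99.8]).round(1))
vx,vy,x0,y0=cv2.fitLine(b[:,:2].astype(np.float32),cv2.DIST_HUBER,0,.01,.01).ravel(); print('dir deg',np.degrees(np.arctan(vy/vx)).round(2),'y at 0',(y0-x0*vy/vx).round(1))
E
python3 held.py
```

```text
t: 19.95
tool_pos: [515.9, -110.7, 25.1]
tool_rot: [-0.198, 0.98, -0.0, 0.0]
wrist_force: [-1.4, -0.8, 2.4]
opening: 15.0
gripper_force: 58.6
t: 20.7
tool_pos: [516.2, -110.6, 55.7]
tool_rot: [-0.198, 0.98, -0.0, 0.001]
wrist_force: [-0.6, -0.6, -5.9]
opening: 15.1
gripper_force: 58.6
[[-0.922, -0.388, 0.001, 516.189], [-0.388, 0.922, -0.0, -110.65], [-0.001, -0.001, -1.0, 55.679], [0.0, 0.0, 0.0, 1.0]]
8112 plane z [ 1.5000e-03 -9.3504e+00] xmax [100.7 103.6 104.6]
dir deg -0.03 y at 0 1.4
```

The grip is central and level, with a slope of 0.0015. I'll carry it smoothly to the fixture.

```bash
python3 -m creep '{"hand":[5,5,5,5,5,5,5,5,5,5,5,5],"travel":[[0,0,-10],[0,0,-30],[0,0,-55],[0,0,-80],[-2,6,-97],[-6,20,-104],[-11,40,-104],[-18,64,-104],[-25,90,-104],[-32,116,-104],[-40,142,-104],[-47,168,-104]],"yaw":[0,0,0,0,1,4,9,15,22,29,36,43]}'
python3 held.py
```

```text
t: 22.25
tool_pos: [493.4, 64.2, 159.6]
tool_rot: [0.177, 0.984, 0.0, 0.0]
wrist_force: [0.2, -0.8, -4.5]
opening: 14.6
gripper_force: 58.8
[[-0.937, 0.348, 0.0, 493.448], [0.348, 0.937, 0.0, 64.183], [-0.0, 0.0, -1.0, 159.631], [0.0, 0.0, 0.0, 1.0]]
8285 plane z [-3.0000e-04 -9.2506e+00] xmax [101.9 104.9 105.9]
dir deg 0.15 y at 0 1.3
```

```bash
python3 -m creep '{"hand":[5,5,5,5,5,5,5,5,5,5,5,5],"travel":[[13,25,0],[27,51,0],[40,77,0],[53,102,0],[64,123,0],[73,140,0],[79,151,0],[82,156.5,0],[83,158.6,0],[83,158.6,0],[83,158.6,0],[83,158.6,0]],"yaw":[7,15,23,31,39,46,51,55,56.5,56.5,56.5,56.5]}'
python3 held.py
cat > fin.py <<'E'
from h import *
import sys
for n in ['wrist','scene','side']:
    f=grab(n); save(f,sys.argv[1]+n+'.png')
    for l in ['platen_top','post_socket','clamp_foot','clamp_pin','clamp_balance','cell_loose_center','cell_loose_tabs']:
        print(n,l,[(np.round(w(f,d['at']),1).tolist(),round(d['score'],2)) for d in nets.mark_of(l,f)][:1])
E
python3 fin.py a
```

```text
t: 23.8
tool_pos: [470.9, 239.7, 159.0]
tool_rot: [0.62, 0.784, -0.0, 0.0]
wrist_force: [-0.4, 0.3, -5.2]
opening: 14.9
gripper_force: 59.2
[[-0.23, 0.973, -0.0, 470.855], [0.973, 0.23, -0.0, 239.651], [-0.0, -0.0, -1.0, 159.013], [0.0, 0.0, 0.0, 1.0]]
8369 plane z [ 6.0000e-04 -9.1734e+00] xmax [103.3 106.3 107.4]
dir deg 0.27 y at 0 0.7
wrist platen_top []
wrist post_socket []
wrist clamp_foot [([480.9, 191.3, 135.1], 0.95)]
wrist clamp_pin []
wrist clamp_balance [([469.2, 246.3, 164.9], 0.75)]
wrist cell_loose_center []
wrist cell_loose_tabs []
scene platen_top [([483.8, 187.7, 27.3], 0.72)]
scene post_socket [([449.3, 331.4, 47.9], 0.95)]
scene clamp_foot [([482.9, 190.6, 134.7], 0.86)]
scene clamp_pin [([451.4, 326.9, 135.9], 0.88)]
scene clamp_balance [([475.2, 243.3, 163.7], 0.92)]
scene cell_loose_center [([481.8, 191.1, 32.8], 0.72)]
scene cell_loose_tabs [([498.4, 146.5, 34.7], 0.58)]
side platen_top []
side post_socket [([448.2, 327.2, 45.1], 0.82)]
side clamp_foot [([482.5, 194.7, 131.9], 0.82)]
side clamp_pin [([447.4, 336.5, 135.4], 0.86)]
side clamp_balance [([467.6, 239.2, 161.9], 0.87)]
side cell_loose_center [([470.0, -434.0, 2.4], 0.83)]
side cell_loose_tabs [([478.8, -390.8, 1.0], 0.83)]
```

```bash
python3 -m creep '{"hand":[5,5,5,5,5,5,5,5,5,5,5,5],"travel":[[-0.5,0,6],[-1,0,18],[-1,0,32],[-1,0,44],[-1,0,53],[-1,0,57],[-1,0,58],[-1,0,58],[-1,0,58],[-1,0,58],[-1,0,58],[-1,0,58]],"yaw":[0,0,0,0,0,0,0,0,0,0,0,0]}'
python3 held.py; python3 fin.py b
python3 -c "
import cv2,numpy as np
a=cv2.imread('pics/bscene.png')[220:370,220:400];b=cv2.imread('pics/bside.png')[220:370,230:410]
cv2.imwrite('pics/bb.png',cv2.resize(np.hstack([a,b]),(792,330),interpolation=cv2.INTER_CUBIC))"
```

```text
t: 26.55
tool_pos: [471.0, 239.1, 101.1]
tool_rot: [0.62, 0.784, 0.0, 0.0]
wrist_force: [0.3, 0.2, -5.0]
opening: 14.6
gripper_force: 59.2
[[-0.23, 0.973, 0.0, 471.035], [0.973, 0.23, -0.0, 239.069], [-0.0, 0.0, -1.0, 101.071], [0.0, 0.0, 0.0, 1.0]]
8365 plane z [-1.0000e-04 -9.1465e+00] xmax [103.3 106.3 107.4]
dir deg 0.31 y at 0 0.6
wrist platen_top []
wrist post_socket []
wrist clamp_foot [([481.5, 189.1, 78.0], 0.65)]
wrist clamp_pin []
wrist clamp_balance [([471.3, 241.9, 105.7], 0.55)]
wrist cell_loose_center []
wrist cell_loose_tabs []
scene platen_top [([484.0, 188.8, 24.7], 0.6)]
scene post_socket [([451.7, 329.7, 48.8], 0.83)]
scene clamp_foot [([484.1, 191.0, 80.3], 0.97)]
scene clamp_pin [([687.7, 84.9, 0.2], 0.4)]
scene clamp_balance []
scene cell_loose_center [([362.6, -318.6, 3.8], 0.93)]
scene cell_loose_tabs [([480.5, -394.8, 4.5], 0.81)]
side platen_top []
side post_socket [([451.5, 328.3, 43.2], 0.58)]
side clamp_foot [([482.1, 192.7, 75.1], 0.74)]
side clamp_pin [([448.7, 334.3, 78.0], 0.57)]
side clamp_balance []
side cell_loose_center [([482.6, 188.4, 30.5], 0.82)]
side cell_loose_tabs [([385.3, -286.8, 4.0], 0.89)]
```

View pics/bb.png

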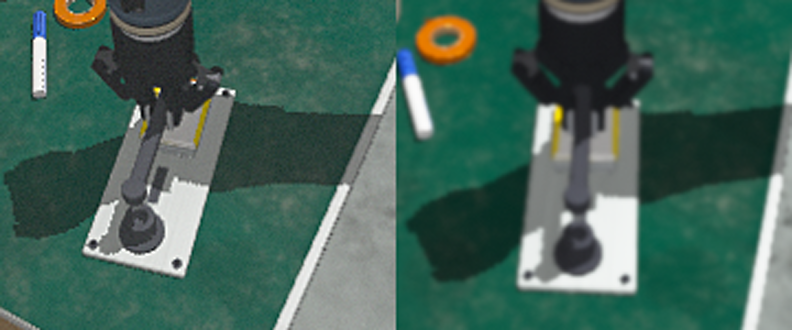

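The clamp arm hangs clear over the stack and the post. In the crop, its pin end at (135,190) and (577,200) lines up with the post. Handing in.

```bash
python3 -c "
from rig import arm; print(arm.job_done())"
```

```text
the job is handed in; nothing more can be done
None
```

I stacked the loose cell squarely on the lower one and let go, and handed the job in at about 27 s with the clamp arm held level about 40 mm above the stack, foot over the platen and pin over the post socket; no verdict was returned.

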